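# Stand the dead-weight plunger in its valve seat

## Robot

A 6-joint arm with a two-finger parallel gripper is mounted at the origin on the work surface. World frame = base frame: x ahead of the robot, y to its left, z up, the work surface at z = 0. Lengths are in m, angles in rad, forces in N, time in s.
With the tool pointing down it reaches from about 0.425 to 0.95 m from the base axis. Payload 3.5 kg.
Tool frame: the origin (TCP) lies midway between the tips of the shut fingers; the grasp point (between the pads) lies 19 mm behind it; z points along the fingers, y is the line along which they close (so a half turn about z gives the same grasp; the last joint's range is limited). The gripper opens to 85 mm and grips with 20 to 120 N. Pads are 22 mm wide; open, the fingers measure 114 mm over their backs; the gripper's body (76 mm by 85 mm) begins 54 mm behind the grasp point. The pads swing forward as they close: fully open they stand 13 mm farther back than shut.
Start: joints at [0.973, 0.286, 1.577, -0, 1.279, -0.15], TCP at [0.292, 0.608, 0.231] pointing down, gripper open.
Joint ranges: [-2.77, 2.77], [-0.9, 2.22], [0.21, 2.48], [-1.53, 4.67], [0.24, 2.81], [-2.84, 2.84]. Speed limits (rad/s): [2.79, 2.79, 3.14, 3.14, 3.14, 3.14].

## Interface

Orientations are given as a unit quaternion [x, y, z, w].
In Python, from plant import get_state, read_camera, ctrl gives the robot as it stands.
- The arm moves only by the shell command python3 -m crank 'ROWS' [FORCE]. ROWS is JSON, a list of rows, each a list of 3 entries, a list of its own where there are three numbers: the shift along the tool's x, y, z in mm, then the turn about the tool's z in degrees, then the closure in counts, from 0 (fully open) to 255 (shut). In form: [[[tx, ty, tz], yaw, claw], ...]. A call has 1 to 10 rows; each row is the pose to reach, as a shift and turn from the pose commanded when the call began, along the tool's axes at that moment; what a row does not reach only later rows make up. A row lasts 1/10 s, in which the tool goes at most 50 mm and 8.59 degrees, less where a joint would pass 70% of its speed; a pose out of reach is approached as far as the arm can. A call with a gripper value outside its range is refused whole. The fingers move at their own pace and stop on an object; FORCE is the grip in N (left out, the last holds). Time passes only in rows, so rows that repeat a pose let the fingers close. It gives the time, the measured TCP pose, the force, the opening and the grip force at its end, in the units of the state.
- get_state(): the state, without advancing time (a new reading comes with each control period).
- read_camera(name): name is "side" or "top"; returns a dict with "frame" (400x640x3 uint8, blue, green, red), "range_z" (400x640 float32, m along the optical axis (not along the pixel's ray), 0 where there is no reading), "vfov" (degrees; the focal length in pixels is half the picture's height over the tangent of half this angle, whatever the lens; pixels are square), "cx", "cy" (the principal point, pixels), "origin" and "orientation" of the camera in the world. Camera axes: x right, y down, z forward; pixel columns grow to the right and rows downward; lengths in m; the calibration is good to about 2 mm. A picture is of the moment at which its call begins.
- ctrl.sign_off(): hands the job in; it is judged then, once.
The state is a dict: "time": time; "qpos": joint angles; "dq": joint speeds; "joint_efforts": joint torques, N m; "eef_pos": TCP position; "tcp_rot": TCP orientation; "contact_force": force on the tool from outside, world axes, zero at the start; "wrist_torque": the same for the moment, N m; "opening": opening from 0.0 (shut) to 1.0 (fully open); "finger_force": force on a finger pad.
Only numpy, scipy, OpenCV 4.12 (cv2) and the standard library are available. Lean on these libraries where they do the work, as an engineer would, in place of code of your own. Each camera call takes 0.05 s, during which the arm holds its last target. There are 200 camera calls.

## Task

Take the brass plunger lying at the end of the white rack that has the black-knobbed post, by the two lugs at its middle, and lift it clear so that it swings in the grip and shows which end is heavy. Then lower it, without dropping it, into the round well of the steel valve seat and leave it standing there upright, heavy end down. Leave the other plunger lying in the rack.

Things in the scene. Friction and masses are not known exactly. Their poses are not given: they have to be found in the camera images.
- plunger_a_centre (a point): Brass plunger 64 mm long: two alike square end caps (32 x 32 x 10 mm) on a 12 mm stem; a hidden ballast makes either end heavy (about 0.21 kg in all). Grip from above, between the caps (44 mm clear), across the flat faces of the two round lugs (19 mm diameter, 46 mm over the faces) on its dark cross pin. Point: centre, on the pin. x: along its length, y: along the pin. Starts level in the rack.
- plunger_b_centre (a point): A second plunger, just like the first; either may be the one by the post, the other is the spare. A plunger turns almost freely on its cross pin, however hard the lugs are gripped: lifted, it swings and hangs still, heavy end down, after about 1.5 s, with 32 mm above the pin and 32 mm below. Point (centre) and axes as for the first.
- rack_take (a point): Rack place by the post: where the centre of the plunger to use lies, 34 mm above the table. Fixed white rack, plate 90 x 245 x 4 mm, two places 110 mm apart; caps rest on blocks 18 mm high with 5 mm ribs, 40 mm clear between blocks. x: along the plungers; y: from the spare place through this one to the post (85 mm beyond; 12 mm rod, black ball on top, 49 mm high).
- seat_floor (a point): Centre of the floor of the round well in the fixed steel valve seat, 12 mm above the table, z up. Well 74 mm in diameter, 8 mm deep, wall 7 mm thick (rim 20 mm above the table), on a round flange 120 mm in diameter, 8 mm thick. A plunger standing in it has its centre 32 mm above this point.
Mind the look-alikes: they are no part of the job. Of the things shaped like the part that bears seat_floor, the bare steel one is meant.

How it is judged:
By the outcome, as a careful person would: the job done as asked, in the order asked, and still so for the second after the job is handed in, with the robot touching nothing.
It also fails if it takes over 48 s, if anything falls off the work surface, if the arm or the gripper's body presses on something with over 40 N, if the wrist force passes 120 N, or if a joint passes its speed limit or range.

## Working session

There is one attempt and no reset: what is moved stays moved. The work goes in short steps, Python scripts to look and compute and a shell command to move; the robot and the scene stay as the last step left them, time stands still between calls to the robot, and variables do not carry over. Pictures are saved under pics/ and viewed, at most 10 in all, crops included, and the job is handed in when it is done.

```bash
ls; mkdir -p pics
cat > h.py <<'E'
import numpy as np,cv2
from scipy.spatial.transform import Rotation as R
from plant import get_state, read_camera, ctrl
def cloud(c):
    h,w=c["range_z"].shape; f=h/2/np.tan(np.radians(c["vfov"])/2)
    v,u=np.mgrid[:h,:w]; z=c["range_z"]
    p=np.stack([(u-c["cx"])/f*z,(v-c["cy"])/f*z,z],-1)
    o=np.array(c["orientation"])
    M=R.from_quat(o).as_matrix() if o.size==4 else o.reshape(3,3)
    return p@M.T+np.array(c["origin"])
E
python3 - <<'E'
from h import *
for n in("top","side"):
    c=read_camera(n); cv2.imwrite(f"pics/{n}1.png",c["frame"]); np.savez(f"{n}1.npz",f=c["frame"],p=cloud(c),z=c["range_z"])
    print(n,c["vfov"],c["cx"],c["cy"],c["origin"],c["orientation"])
s=get_state();print(s)
E
```

```text
pics
top 48.76257381027938 320.66572678277737 198.70913178287196 [0.34087307 0.02983754 1.17305455] [ 0.71572669 -0.69528038  0.04003407 -0.05213222]
side 50.590765188833416 326.59535428515835 205.27556591998507 [ 0.25199065 -0.6062945   0.75159004] [ 0.91234568 -0.145127    0.06164029 -0.37784122]
{'time': 0.1, 'qpos': array([ 9.73034493e-01,  2.87108858e-01,  1.57808420e+00,  2.07978164e-05,
        1.27861236e+00, -1.50034259e-01]), 'dq': array([ 0.00022881, -0.00110986, -0.00469946,  0.00269091, -0.00249429,
        0.00018542]), 'joint_efforts': array([ 1.87052450e-03, -4.07295871e+01, -2.93699205e+01, -9.01252747e-05,
        3.40412837e-03,  1.27745654e-06]), 'eef_pos': array([0.29185727, 0.60795515, 0.2300353 ]), 'tcp_rot': array([ 2.22001440e-01,  9.75045710e-01, -1.02630622e-03, -4.13369467e-04]), 'contact_force': array([ 0.10899664,  0.07367795, -0.38778035]), 'wrist_torque': array([-0.0018206 ,  0.02326501,  0.02134293]), 'finger_force': 0.0, 'opening': 1.0034913996393868}
```

View pics/top1.png

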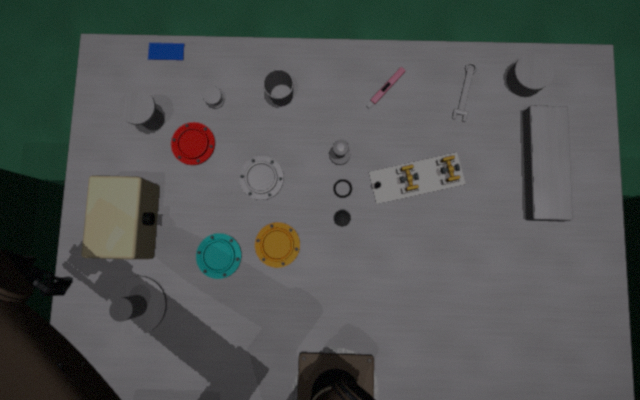

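View pics/side1.png

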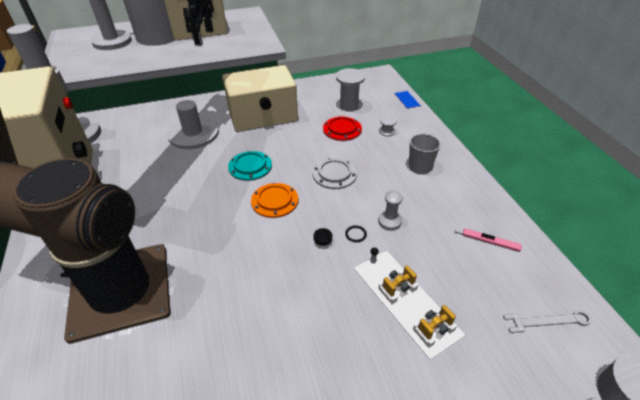

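The top view shows the post's black knob at (377,185), the plunger to use at (408,178), the spare at (450,168), and the bare steel seat at (262,177). The coloured seats are decoys. The side view agrees.

Run:
```python
from h import *
for n,boxes in (("top",dict(take=(390,155,425,202),spare=(430,145,468,195),seat=(235,150,290,205),rack=(365,145,472,208),post=(370,178,384,192))),("side",dict(take=(378,258,422,306),spare=(412,298,462,348),seat=(308,155,362,192),rack=(350,245,470,356)))):
    d=np.load(f"{n}1.npz");p=d["p"];hsv=cv2.cvtColor(d["f"],cv2.COLOR_BGR2HSV)
    for k,(a,b,c,e) in boxes.items():
        P=p[b:e,a:c].reshape(-1,3);H=hsv[b:e,a:c].reshape(-1,3).astype(int); z=P[:,2]
        if k in("take","spare"): m=(H[:,1]>110)&(z>.02)
        elif k=="seat": m=(z>.004)&(z<.04)
        elif k=="rack": m=(z>.001)&(H[:,1]<40)&(H[:,2]>150)
        else: m=z>.03
        Q=P[m]; 
        r=cv2.minAreaRect((Q[:,:2]*1000).astype(np.float32))
        print(n,k,m.sum(),"mean",Q.mean(0).round(4),"rect",np.round(r[0],1),np.round(r[1],1),round(r[2],1),"z",np.percentile(z[m],[5,50,95]).round(3))
        if k=="seat":
            q=Q[(Q[:,2]>.016)];print("rim",cv2.minEnclosingCircle((q[:,:2]*1000).astype(np.float32)),"all",cv2.minEnclosingCircle((Q[:,:2]*1000).astype(np.float32)))
f=np.load("top1.npz")["f"][140:215,230:475]
cv2.imwrite("pics/crop1.png",cv2.resize(f,None,fx=3.2,fy=3.2,interpolation=cv2.INTER_CUBIC))
```

```text
top take 160 mean [ 0.5501 -0.1743  0.0521] rect [447.4 -94.1] [ 62.3 320.9] 51.7 z [0.037 0.046 0.053]
top spare 165 mean [ 0.5765 -0.2794  0.0516] rect [ 478.6 -126.6] [ 63.9 411.9] 32.6 z [0.037 0.045 0.052]
top seat 1610 mean [0.5459 0.214  0.0118] rect [548.9 211.9] [147.8 145.8] 1.7 z [0.005 0.011 0.021]
rim ((546.2137451171875, 208.6588134765625), 49.36674880981445) all ((551.7030639648438, 214.7294921875), 93.15137481689453)<stdin>:12: RuntimeWarning: Mean of empty slice.
  ret = um.true_divide(
Traceback (most recent call last):
IndexError: index -1 is out of bounds for axis 0 with size 0
```

Run:
```python
from h import *
for n,boxes in (("top",dict(take=(390,155,425,202),spare=(430,145,468,195),seat=(235,150,290,205),post=(370,178,384,192))),("side",dict(take=(378,258,422,306),spare=(412,298,462,348),seat=(308,155,362,192),post=(368,244,382,264)))):
    d=np.load(f"{n}1.npz");p=d["p"];hsv=cv2.cvtColor(d["f"],cv2.COLOR_BGR2HSV);C={}
    for k,(a,b,c,e) in boxes.items():
        P=p[b:e,a:c].reshape(-1,3);H=hsv[b:e,a:c].reshape(-1,3).astype(int); z=P[:,2]
        if k in("take","spare"): m=(H[:,1]>100)&(z>.044)&(z<.056)
        elif k=="seat": m=(z>.015)&(z<.026)
        else: m=(z>.035)&(z<.06)
        Q=P[m]; Q=Q[np.linalg.norm(Q[:,:2]-np.median(Q[:,:2],0),axis=1)<.06]
        r=cv2.minAreaRect((Q[:,:2]*1000).astype(np.float32)); C[k]=np.array(r[0])
        print(n,k,len(Q),"mean",(Q.mean(0)*1000).round(1),"rect",np.round(r[0],1),np.round(r[1],1),round(r[2],1))
        if k=="seat":
            X=Q[:,:2]*1000; s=np.linalg.lstsq(np.c_[2*X,np.ones(len(X))],(X**2).sum(1),rcond=None)[0];print("fit circle",s[:2],np.sqrt(s[2]+s[0]**2+s[1]**2))
    v=C["take"]-C["spare"];print(n,"rack y dir deg",np.degrees(np.arctan2(v[1],v[0])),np.linalg.norm(v))
    if n=="top": 
        cv2.imwrite("pics/crop1.png",cv2.resize(d["f"][140:215,230:475],None,fx=3.2,fy=3.2,interpolation=cv2.INTER_CUBIC))
s=get_state();print("tool y dir",np.degrees(np.arctan2(*R.from_quat(s["tcp_rot"]).as_matrix()[1::-1,1])))
```

```text
top take 95 mean [ 550.2 -175.5   48.8] rect [ 550.5 -175. ] [61.4 29.1] 13.9
top spare 90 mean [ 576.1 -281.8   49.1] rect [ 577.5 -281.9] [61.6 28.3] 15.8
top seat 344 mean [547.8 213.9  19. ] rect [549.4 208.6] [98.7 90.6] 88.3
fit circle [546.47611537 214.19631635] 37.85890408681304
top post 39 mean [530.5 -93.3  45.9] rect [530.8 -93.9] [16.6 14.2] 43.1
top rack y dir deg 104.15943381622115 110.29201293111244
side take 166 mean [ 547.7 -179.5   48.4] rect [ 548.4 -177.9] [62.2 31.5] 14.0
side spare 202 mean [ 574.2 -285.1   48.3] rect [ 575.9 -284.6] [63.4 30.8] 14.5
side seat 250 mean [544.8 210.5  19.2] rect [544.4 212.2] [88.7 83.6] 69.8
fit circle [543.91741901 212.19192925] 39.773633943228766
side post 55 mean [527.2 -97.6  44.6] rect [527.1 -96.9] [14.  17.5] 55.0
side rack y dir deg 104.45098994097391 110.19072644842154
tool y dir 64.34677706130064
```

View pics/crop1.png

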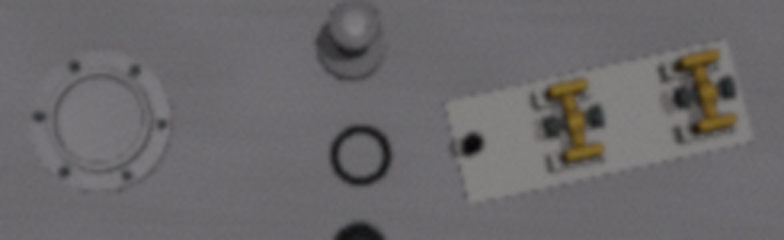

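Positions are consistent: the plunger is at about (549.5, -176.5) mm with its pin at 104.3°, and the seat is at about (545, 213). The crop confirms the plunger by the post and the bare steel seat. Next I'll work out the tool-frame shift.

```bash
cat >> h.py <<'E'
def shift(x,y,z,ydir):
    s=get_state();M=R.from_quat(s["tcp_rot"]).as_matrix()
    d=M.T@(np.array([x,y,z])-np.array(s["eef_pos"])*1000)
    a=np.degrees(np.arctan2(M[1,1],M[0,1])); yaw=-((ydir-a+180)%360-180)
    print("t",s["time"],"eef",(np.array(s["eef_pos"])*1000).round(1),"shift",d.round(1),"yaw",round(yaw,1),"q",np.round(s["qpos"],2),"op",round(s["opening"],3),"ff",s["finger_force"],"F",np.round(s["contact_force"],1))
E
python3 -c "
from h import *
shift(549.5,-176.5,150,104.3)"
```

```text
t 0.1 eef [291.9 608.  230. ] shift [-571.9 -595.4   81.1] yaw -40.0 q [ 0.97  0.29  1.58  0.    1.28 -0.15] op 1.003 ff 0.0 F [ 0.1  0.1 -0.4]
```

```bash
python3 -m crank '[[[-572,-595,20],-40,0],[[-572,-595,20],-40,0],[[-572,-595,20],-40,0],[[-572,-595,20],-40,0],[[-572,-595,20],-40,0],[[-572,-595,20],-40,0],[[-572,-595,20],-40,0],[[-572,-595,20],-40,0],[[-572,-595,20],-40,0],[[-572,-595,20],-40,0]]' 40; python3 -c "
from h import *
shift(549.5,-176.5,150,104.3)"
```

```text
time: 1.1
eef_pos: [0.4472, 0.1355, 0.2191]
tcp_rot: [-0.125, 0.992, 0.0, 0.0]
contact_force: [-0.1, 0.3, -0.3]
opening: 1.001
finger_force: 0.0
t 1.1 eef [447.2 135.5 219.1] shift [ -21.7 -327.7   69.1] yaw 0.1 q [ 0.08 -0.18  2.08  0.    1.23 -1.74] op 1.001 ff 0.0 F [-0.1  0.3 -0.3]
```

```bash
python3 -m crank '[[[-22,-327,69],0,0],[[-22,-327,69],0,0],[[-22,-327,69],0,0],[[-22,-327,69],0,0],[[-22,-327,69],0,0],[[-22,-327,69],0,0],[[-22,-327,69],0,0],[[-22,-327,69],0,0],[[-22,-327,69],0,0],[[-22,-327,69],0,0]]'; python3 -c "
from h import *
shift(549.5,-176.5,100,104.3)"
```

```text
time: 2.1
eef_pos: [0.5492, -0.1728, 0.1502]
tcp_rot: [-0.125, 0.992, 0.0, -0.0]
contact_force: [0.4, 0.7, 0.4]
opening: 1.002
finger_force: 0.0
t 2.1 eef [ 549.2 -172.8  150.2] shift [ 0.7 -3.7 50.2] yaw 0.1 q [-0.48  0.15  1.89  0.    1.1  -2.3 ] op 1.002 ff 0.0 F [0.4 0.7 0.4]
```

```bash
python3 -m crank '[[[1,-3.5,40],0,0],[[1,-3.5,85],0,0],[[1,-3.5,85],0,0],[[1,-3.5,85],0,0],[[1,-3.5,85],0,0]]'
python3 - <<'E'
from h import *
shift(549.5,-176.5,13,104.3)
a=read_camera("side")["frame"][200:360,320:500]; b=read_camera("top")["frame"][120:240,340:475]
cv2.imwrite("pics/pre.png",np.hstack([cv2.resize(a,(450,400),interpolation=3),cv2.resize(b,(350,400),interpolation=3)]))
E
```

```text
time: 2.6
eef_pos: [0.5513, -0.1777, 0.0683]
tcp_rot: [-0.125, 0.992, -0.001, 0.002]
contact_force: [-0.6, -0.2, -0.1]
opening: 0.997
finger_force: 0.0
t 2.6 eef [ 551.3 -177.7   68.3] shift [ 1.7  1.8 55.3] yaw 0.1 q [-0.49  0.26  1.93  0.    0.94 -2.31] op 0.997 ff 0.0 F [-0.6 -0.2 -0.1]
```

View pics/pre.png

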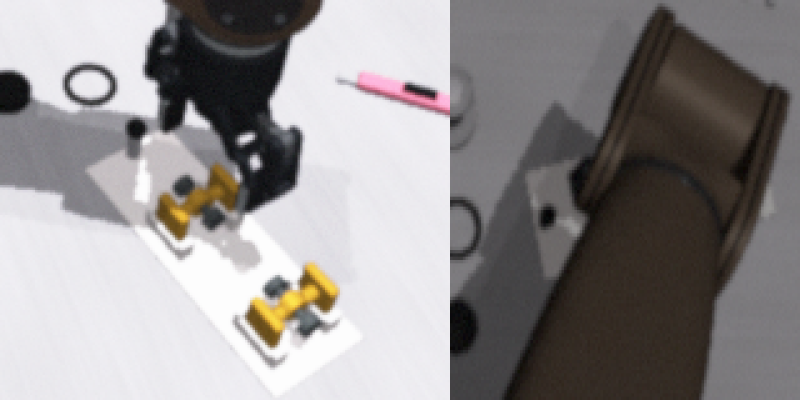

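The side view shows the fingers straddling the first plunger, at crop (170,120) and (245,205), clear of the spare and the post. I'll descend.

```bash
python3 -m crank '[[[1,1,20],0,0],[[1,1,40],0,0],[[1,1,50],0,0],[[1,1,55],0,0],[[1,1,55],0,0],[[1,1,55],0,0],[[1,1,55],0,0]]'; python3 -c "
from h import *
shift(549.5,-176.5,13,104.3)"
```

```text
time: 3.4
eef_pos: [0.5491, -0.1772, 0.0115]
tcp_rot: [-0.125, 0.992, -0.001, 0.001]
contact_force: [-0.0, 1.1, 0.1]
opening: 1.005
finger_force: 0.0
t 3.4 eef [ 549.1 -177.2   11.5] shift [-0.5  0.6 -1.5] yaw 0.0 q [-0.49  0.35  1.94 -0.    0.84 -2.31] op 1.005 ff 0.0 F [-0.   1.1  0.1]
```

Closing onto the lugs.

```bash
python3 -m crank '[[[0,0,-1],0,60],[[0,0,-1],0,80],[[0,0,-1],0,100],[[0,0,-1],0,120],[[0,0,-1],0,140],[[0,0,-1],0,200],[[0,0,-1],0,200],[[0,0,-1],0,200],[[0,0,-1],0,200],[[0,0,-1],0,200]]' 50
```

```text
time: 4.4
eef_pos: [0.5486, -0.177, 0.0118]
tcp_rot: [-0.125, 0.992, -0.0, 0.0]
contact_force: [-1.9, -1.1, 6.1]
opening: 0.53
finger_force: 51.1
```

Gripped at about 45 mm and 51 N, which matches the lugs. Lifting.

```bash
python3 -m crank '[[[0,0,-10],0,200],[[0,0,-25],0,200],[[0,0,-45],0,200],[[0,0,-70],0,200],[[0,0,-95],0,200],[[0,0,-120],0,200],[[0,0,-140],0,200],[[0,0,-150],0,200],[[0,0,-150],0,200],[[0,0,-150],0,200]]'; python3 -m crank '[[[0,0,0],0,200],[[0,0,0],0,200],[[0,0,0],0,200],[[0,0,0],0,200],[[0,0,0],0,200],[[0,0,0],0,200],[[0,0,0],0,200],[[0,0,0],0,200],[[0,0,0],0,200],[[0,0,0],0,200]]'; python3 -m crank '[[[0,0,0],0,200],[[0,0,0],0,200],[[0,0,0],0,200],[[0,0,0],0,200],[[0,0,0],0,200],[[0,0,0],0,200],[[0,0,0],0,200]]';python3 - <<'E'
from h import *
a=read_camera("side")["frame"][130:360,300:500]
cv2.imwrite("pics/lift.png",cv2.resize(a,(520,598),interpolation=3))
shift(545.2,213,160,104.3)
E
```

```text
time: 5.4
eef_pos: [0.5477, -0.1763, 0.1604]
tcp_rot: [-0.125, 0.992, 0.001, -0.001]
contact_force: [0.5, -0.1, -2.7]
opening: 0.529
finger_force: 52.1
time: 6.4
eef_pos: [0.5483, -0.1768, 0.1614]
tcp_rot: [-0.125, 0.992, -0.0, 0.0]
contact_force: [-0.1, 0.3, -2.1]
opening: 0.529
finger_force: 52.1
time: 7.1
eef_pos: [0.5483, -0.1768, 0.1614]
tcp_rot: [-0.125, 0.992, -0.0, 0.0]
contact_force: [0.5, -0.2, -2.6]
opening: 0.534
finger_force: 52.1
t 7.15 eef [ 548.3 -176.8  161.3] shift [-93.5 378.4   1.3] yaw 0.0 q [-0.49  0.14  1.88 -0.    1.12 -2.31] op 0.528 ff 52.14460909366608 F [ 0.1 -0.8 -1.7]
```

View pics/lift.png

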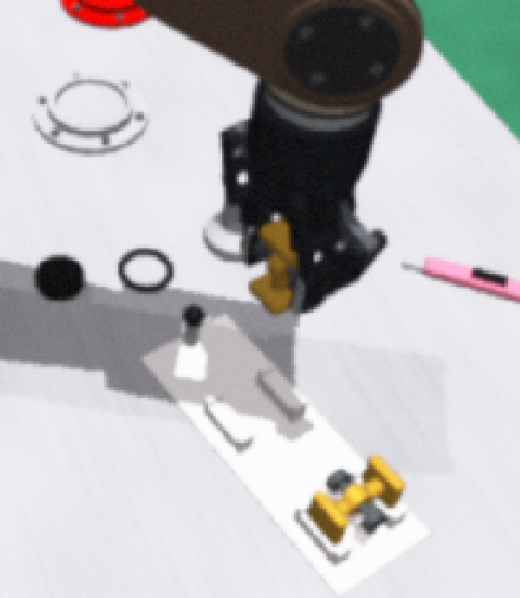

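The first plunger hangs upright in the grip, crop (275,265), clear of the rack. The spare lies undisturbed at (355,500). Next I'll carry it gently to above the bare steel seat.

```bash
python3 -m crank '[[[-2,8,0],0,200],[[-6,24,0],0,200],[[-12,48,0],0,200],[[-19,78,0],0,200],[[-27,109,0],0,200],[[-35,140,0],0,200],[[-43,173,0],0,200],[[-51,206,0],0,200],[[-59,238,0],0,200],[[-67,270,0],0,200]]'; python3 -m crank '[[[-8,31,0],0,200],[[-15,59,0],0,200],[[-20,82,0],0,200],[[-24,97,0],0,200],[[-26,105,0],0,200],[[-26.5,108,0],0,200],[[-26.5,108,0],0,200],[[-26.5,108,0],0,200],[[-26.5,108,0],0,200],[[-26.5,108,0],0,200]]'; python3 -m crank '[[[0,0,0],0,200],[[0,0,0],0,200],[[0,0,0],0,200],[[0,0,0],0,200],[[0,0,0],0,200],[[0,0,0],0,200],[[0,0,0],0,200],[[0,0,0],0,200],[[0,0,0],0,200],[[0,0,0],0,200]]';python3 - <<'E'
from h import *
c=read_camera("side");a=c["frame"][20:220,250:430]
cv2.imwrite("pics/over.png",cv2.resize(a,(540,600),interpolation=3))
shift(545.2,213,75,104.3)
p=cloud(c);h=cv2.cvtColor(c["frame"],cv2.COLOR_BGR2HSV)
m=np.zeros((400,640),bool);m[20:220,250:430]=1
m&=(h[...,0]>12)&(h[...,0]<30)&(h[...,1]>110)&(p[...,2]>.08)&(p[...,2]<.3)&(abs(p[...,0]-.545)<.06)&(abs(p[...,1]-.213)<.08)
Q=p[m]*1000;print(len(Q),np.percentile(Q,[1,50,99],axis=0).round(0))
E
```

```text
time: 8.15
eef_pos: [0.5455, 0.1041, 0.1614]
tcp_rot: [-0.125, 0.992, 0.0, -0.0]
contact_force: [0.3, 0.4, -3.0]
opening: 0.53
finger_force: 52.1
time: 9.15
eef_pos: [0.5454, 0.2119, 0.1613]
tcp_rot: [-0.124, 0.992, -0.0, -0.0]
contact_force: [0.3, 0.5, -1.8]
opening: 0.525
finger_force: 52.2
time: 10.15
eef_pos: [0.5453, 0.2126, 0.1613]
tcp_rot: [-0.125, 0.992, -0.0, 0.0]
contact_force: [0.5, 0.2, -1.7]
opening: 0.525
finger_force: 52.2
t 10.2 eef [545.3 212.6 161.4] shift [-0.   0.4 86.4] yaw 0.0 q [ 0.2   0.16  1.86 -0.    1.12 -1.62] op 0.527 ff 52.17357158660889 F [-0.6  1.1 -2.6]
211 [[528. 166. 156.]
 [538. 207. 198.]
 [558. 238. 245.]]
```

View pics/over.png

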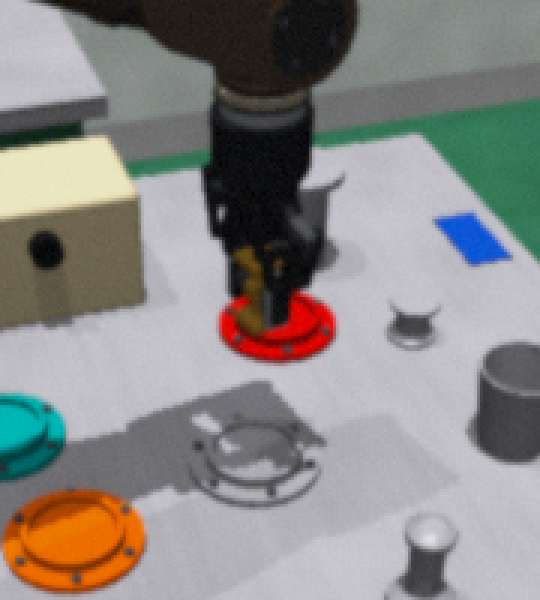

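The plunger hangs still at crop (255,290), with the bare steel seat directly below at (255,455). Now lowering.

```bash
python3 -m crank '[[[0,0,10],0,200],[[0,0,25],0,200],[[0,0,45],0,200],[[0,0,65],0,200],[[0,0,85],0,200],[[0,0,98],0,200],[[0,0,108],0,200],[[0,0,114],0,200],[[0,0,118],0,200],[[0,0,118],0,200]]'; python3 -m crank '[[[0,0,0],0,200],[[0,0,0],0,200],[[0,0,0],0,200],[[0,0,0],0,200],[[0,0,0],0,200],[[0,0,0],0,200],[[0,0,0],0,200],[[0,0,0],0,200],[[0,0,0],0,200],[[0,0,0],0,200]]'; python3 -m crank '[[[0,0,3],0,200],[[0,0,6],0,200],[[0,0,9],0,200],[[0,0,11],0,200],[[0,0,13],0,200],[[0,0,15],0,200],[[0,0,17],0,200],[[0,0,19],0,200],[[0,0,19],0,200],[[0,0,19],0,200]]'
```

```text
time: 11.2
eef_pos: [0.5454, 0.2126, 0.0433]
tcp_rot: [-0.125, 0.992, -0.0, 0.0]
contact_force: [-0.7, -0.3, -2.3]
opening: 0.526
finger_force: 52.1
time: 12.2
eef_pos: [0.5453, 0.2126, 0.0433]
tcp_rot: [-0.125, 0.992, 0.0, -0.0]
contact_force: [0.5, 0.5, -1.9]
opening: 0.528
finger_force: 52.1
time: 13.2
eef_pos: [0.5452, 0.2126, 0.0243]
tcp_rot: [-0.125, 0.992, -0.0, -0.0]
contact_force: [0.9, 1.0, -2.4]
opening: 0.531
finger_force: 52.1
```

Still hanging (Fz about -2.4 N). I'll lower it in half-millimetre steps until the floor takes the weight.

```bash
python3 -m crank '[[[0,0,0.5],0,200],[[0,0,1],0,200],[[0,0,1.5],0,200],[[0,0,1.5],0,200],[[0,0,1.5],0,200]]'; python3 -m crank '[[[0,0,0.5],0,200],[[0,0,1],0,200],[[0,0,1],0,200],[[0,0,1],0,200]]'
```

```text
time: 13.7
eef_pos: [0.5452, 0.2126, 0.0228]
tcp_rot: [-0.125, 0.992, 0.0, -0.0]
contact_force: [0.8, -0.5, -2.2]
opening: 0.532
finger_force: 52.1
time: 14.1
eef_pos: [0.5453, 0.2126, 0.0219]
tcp_rot: [-0.125, 0.992, 0.0, 0.0]
contact_force: [-0.7, 0.4, -2.3]
opening: 0.529
finger_force: 52.2
```

```bash
python3 -m crank '[[[0,0,0.5],0,200],[[0,0,0.5],0,200],[[0,0,0.5],0,200]]'; python3 -m crank '[[[0,0,0.5],0,200],[[0,0,0.5],0,200],[[0,0,0.5],0,200]]'
python3 - <<'E'
from h import *
c=read_camera("side");a=c["frame"][80:220,270:420]
cv2.imwrite("pics/low.png",cv2.resize(a,(600,560),interpolation=3))
E
```

```text
time: 14.4
eef_pos: [0.5454, 0.2126, 0.0219]
tcp_rot: [-0.125, 0.992, -0.0, 0.0]
contact_force: [-1.7, -0.8, 3.0]
opening: 0.531
finger_force: 52.6
time: 14.7
eef_pos: [0.5455, 0.2126, 0.0219]
tcp_rot: [-0.125, 0.992, -0.0, 0.0]
contact_force: [-2.5, -0.8, 5.9]
opening: 0.531
finger_force: 53.0
```

View pics/low.png

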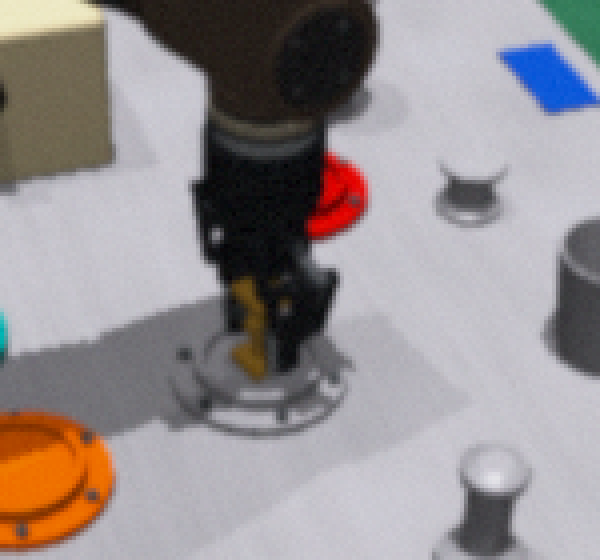

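The plunger stands in the well, with its lower cap at crop (255,360), and contact came at the predicted height. I'll relieve the press a little and open slowly.

```bash
python3 -m crank '[[[0,0,-0.5],0,200],[[0,0,-0.7],0,200],[[0,0,-0.7],0,200]]' 20; python3 -m crank '[[[0,0,0],0,118],[[0,0,0],0,112],[[0,0,0],0,106],[[0,0,0],0,100],[[0,0,0],0,90],[[0,0,0],0,75],[[0,0,0],0,55],[[0,0,0],0,30],[[0,0,0],0,0],[[0,0,0],0,0]]'; python3 -m crank '[[[0,0,0],0,0],[[0,0,0],0,0],[[0,0,0],0,0],[[0,0,0],0,0],[[0,0,0],0,0]]'
```

```text
time: 15.05
eef_pos: [0.5454, 0.2126, 0.0218]
tcp_rot: [-0.125, 0.992, 0.0, 0.0]
contact_force: [-1.9, -0.0, 3.1]
opening: 0.534
finger_force: 52.7
time: 16.05
eef_pos: [0.5453, 0.2126, 0.0216]
tcp_rot: [-0.125, 0.992, -0.0, 0.0]
contact_force: [-0.5, 0.2, 0.4]
opening: 1.001
finger_force: 0.0
time: 16.55
eef_pos: [0.5453, 0.2126, 0.0216]
tcp_rot: [-0.125, 0.992, -0.0, 0.0]
contact_force: [-0.4, -0.5, 0.2]
opening: 1.001
finger_force: 0.0
```

```bash
python3 -m crank '[[[0,0,-5],0,0],[[0,0,-15],0,0],[[0,0,-30],0,0],[[0,0,-55],0,0],[[0,0,-85],0,0],[[0,0,-120],0,0],[[0,0,-150],0,0],[[0,0,-160],0,0],[[0,0,-160],0,0],[[0,0,-160],0,0]]'
python3 - <<'E'
from h import *
c=read_camera("side");a=c["frame"][80:360,270:480]
cv2.imwrite("pics/done.png",cv2.resize(a,(450,600),interpolation=3))
p=cloud(c);h=cv2.cvtColor(c["frame"],cv2.COLOR_BGR2HSV)
m=(h[...,0]>12)&(h[...,0]<30)&(h[...,1]>110)&(abs(p[...,0]-.545)<.05)&(abs(p[...,1]-.213)<.05)&(p[...,2]<.15)
Q=p[m]*1000;print(len(Q),np.percentile(Q,[2,50,98],axis=0).round(0)); shift(545,213,180,104)
E
```

```text
time: 17.55
eef_pos: [0.5445, 0.2124, 0.1805]
tcp_rot: [-0.125, 0.992, -0.0, -0.001]
contact_force: [-0.8, 0.3, -0.1]
opening: 0.998
finger_force: 0.0
226 [[530. 194.  19.]
 [542. 207.  56.]
 [560. 227.  78.]]
t 17.6 eef [544.1 212.3 179.5] shift [-1.1  0.4 -0.5] yaw 0.3 q [ 0.2   0.14  1.85  0.    1.16 -1.62] op 1.005 ff 0.0 F [-0.1 -0.8 -1.1]
```

View pics/done.png

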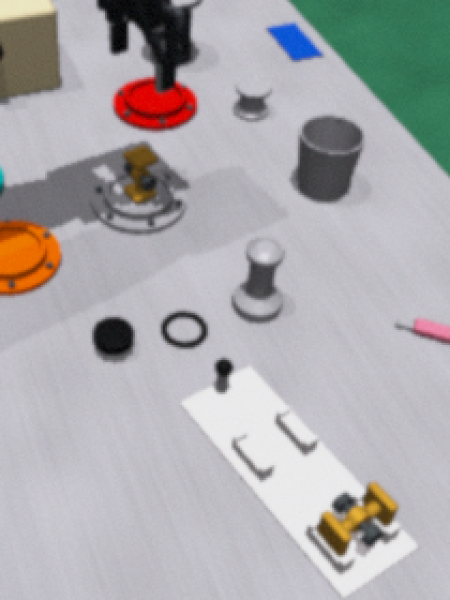

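The plunger stands upright in the bare steel seat at crop (140,175), top at about 76 mm as expected. The spare is still in the rack and the gripper is clear.

```bash
python3 -c "
from plant import ctrl
print(ctrl.sign_off())"
```

```text
the job is handed in; nothing more can be done
None
```

The plunger by the post was lifted by its lugs until it hung still, then set upright, heavy end down, in the bare steel seat; the spare is still in the rack, and I handed the job in at about 18 s.

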